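# Ready the swing mirror over its pivot

### The job

Set the tapered pivot plug, foot down, fully home and upright in the socket of the suction base and let it go. Then lift the swing mirror by its balance point and hold it level, with the eye at the end of its bar straight above the plug's pin and about 3 cm clear of the pin's top, touching nothing but the gripper. Finish still holding it like that, and leave everything else in the niche where it stands.

Things in the scene. Friction and masses are not known exactly. Their poses are not given: they have to be found in the camera images.
- base: fixed chrome suction base: round foot 90 dia, 12 tall at the middle, with an upright round tube socket (outside 46 dia, bore 37 dia, rim 50 above the surface, bore 38 deep) in its centre and a low grey tab (top 11 high) reaching 65 out along its +x. Origin: centre of the underside; z up. Stands on the niche floor at z = 0.
- base_mouth (a point): centre of the socket's mouth, at rim height (50 above the base's origin), axes as the base.
- plug: loose grey plastic pivot plug, 76 tall, 40-65 g, standing on its narrow foot on the floor: foot tapers from 24 dia at the bottom to 33 at 30 up, flange 46 dia from 30 to 36, round pin 14 dia from 36 to 76, gripped from above. Fully home, the flange rests on the socket rim, origin 20 above the base's origin. Origin: centre of the foot's underside; z up along the pin.
- plug_pin_top (a point): centre of the pin's top face, 76 above the plug's origin.
- mirror: loose stainless swing mirror lying flat, 288 long, 0.4-0.6 kg: eye at the -x end (ring 32 outside, 18 hole, 26 tall), bar 12 wide along x (8 to 20 above the underside), heavy round head 72 dia, 18 thick at the +x end. Origin: on the underside plane below the balance point (centre of mass), which is on the bar, 167 from the eye's axis, 33 from the head's edge. x to the head, z up; lying, z = 0.
- mirror_eye (a point): centre of the eye's hole at its underside, 167 from the mirror's origin along its -x; axes as the mirror.
- mirror_balance (a point): the balance point on the bar's centre line, 14 above the mirror's origin; grip the bar across its 12 mm width with the fingers' middle within 25 mm of here along the bar.
- jar: bystander to be left alone: a closed clear-glass jar with a steel twist cap, 66 dia x 90 tall (mm). Origin: centre of the underside.
- tray: bystander to be left alone: a white four-compartment pill tray, 36 x 130 x 22 (long along its y) (mm). Origin: centre of the underside.
- brush: bystander to be left alone: an orange nail brush lying bristles down, 40 x 90 x 30 tall (mm). Origin: centre of the underside.
- hook: bystander to be left alone: a chrome suction hook standing cup down, 50 dia x 44 tall (mm). Origin: centre of the underside.
- shampoo: bystander to be left alone: a white plastic bottle, 56 dia x 165 tall (mm). Origin: centre of the underside.
- dish: bystander to be left alone: a white porcelain soap dish with a bar of soap, 115 x 80 x 28 tall (mm). Origin: centre of the underside.
- tumbler: bystander to be left alone: a white porcelain tumbler, 68 dia x 95 tall (mm). Origin: centre of the underside.
Things that resemble listed ones, but are neither listed nor needed, are in the scene too. Leave any purple or turquoise look-alike of the plug alone.

How it is judged:
On the way, in this order (a step that is already met when the one before it is completed fails the run):
1. the plug is fully home in the socket, upright, and let go, the mirror still lying on the niche floor (horizontal distance between plug and base_mouth below 0.005 m and z of plug in the frame of base between 0.012 and 0.0235 m and angle between plug's own z axis and vertical below 0.12 rad and contact force between the fingers and plug below 0.2 N and height (world z) of mirror_eye below 0.02 m), for 0.2 s.
2. the mirror is lifted clear of the niche floor in the gripper (height (world z) of each of mirror, mirror_eye above 0.03 m and contact force between the fingers and mirror above 1.5 N), for 0.2 s.
At the end, for the whole second after the job is handed in: Plug home: 5 mm of centre, origin 12-23.5 mm above the base's, upright to 0.12 rad, let go. Mirror held still by the fingers within 25 mm of balance, level to 0.12 rad, eye within 12 mm of the pin axis, 10-60 mm above the pin top, touching no base, plug or bystander (horizontal distance between plug and base_mouth below 0.005 m and z of plug in the frame of base between 0.012 and 0.0235 m and angle between each of plug, mirror's own z axis and vertical below 0.12 rad and contact force between the fingers and plug below 0.2 N and horizontal distance between mirror_eye and plug_pin_top below 0.012 m and z of mirror_eye in the frame of base_mouth between 0.056 and 0.106 m and x of the grasp point in the frame of mirror between -0.025 and 0.025 m and contact force between the fingers and mirror above 1.5 N and contact force between mirror and base below 0.1 N and contact force between mirror and plug below 0.1 N and linear speed of mirror below 0.03 m/s and angular speed of mirror below 0.2 rad/s and contact force between mirror and jar below 0.1 N and contact force between mirror and tray below 0.1 N and contact force between mirror and brush below 0.1 N and contact force between mirror and hook below 0.1 N and contact force between mirror and shampoo below 0.1 N and contact force between mirror and dish below 0.1 N and contact force between mirror and tumbler below 0.1 N); the arm keeps its last pose, push and grip.
It fails at once if a bystander is shifted by more than 30 mm or tipped by more than 0.35 rad (distance of any of jar, tray, brush, hook, shampoo, dish, tumbler from where it was at the start of the episode above 0.03 m or angle between any of jar, tray, brush, hook, shampoo, dish, tumbler's own z axis and vertical above 0.35 rad).
It also fails if it takes over 64 s, if anything falls off the work surface, if the arm or the gripper's body presses on something with over 40 N, if the wrist force passes 120 N, or if a joint passes its speed limit or range.

### The arm

A 6-joint arm with a two-finger parallel gripper is mounted at the origin on the work surface. World frame = base frame: x ahead of the robot, y to its left, z up, the work surface at z = 0. Lengths are in m, angles in rad, forces in N, time in s.
With the tool pointing down it reaches from about 0.3 to 0.75 m from the base axis. Payload 8.5 kg.
Tool frame: the origin (TCP) lies at the very end of the fingers, on their centre line; the grasp point (between the pads) lies 19 mm behind it (r.grip_point_offset is the z of the grasp point in the tool frame, in m); z points along the fingers, y is the line along which they close (so a half turn about z gives the same grasp; the last joint's range is limited). The gripper opens to 88 mm and grips with 3 to 60 N. Pads are 18 mm wide; open, the fingers measure 123 mm over their backs; the gripper's body (75 mm by 187 mm) begins 45 mm behind the grasp point.
Start: joints at [0.925, 0.381, 1.297, -0, 1.464, -0.215], TCP at [0.23, 0.5, 0.239] pointing down, gripper open.
Joint ranges: [-3.11, 3.11], [-0.89, 2.33], [0.22, 2.48], [-1.42, 4.56], [0.17, 2.85], [-2.88, 2.88]. Speed limits (rad/s): [2.39, 2.39, 3.14, 3.14, 3.14, 3.14].

### API

Orientations are given as a 3x3 rotation matrix whose columns are the frame's x, y, z axes.
In Python, from bench import r gives the robot as it stands.
- The arm moves only by the tool servo_tool, never from a script. Its argument "series" is a list of rows, each a list of 5 numbers: the finger opening in m, from 0 to 0.0881, then the shift along the tool's x, y, z in m, then the turn about the tool's z in rad. A call has 1 to 12 rows; each row is the pose to reach, as a shift and turn from the pose commanded when the call began, along the tool's axes at that moment; what a row does not reach only later rows make up. A row lasts 1/12 s, in which the tool goes at most 41.7 mm and 7.16 degrees, less where a joint would pass 70% of its speed; a pose out of reach is approached as far as the arm can. A call with a gripper value outside its range is refused whole. The fingers move at their own pace and stop on an object; "force" is the grip in N (left out, the last holds). Time passes only in rows, so rows that repeat a pose let the fingers close. It gives the time, the measured TCP pose, the force, the opening and the grip force at its end, in the units of the state.
- r.observe(): the state, without advancing time (a new reading comes with each control period).
- r.read_camera(name): name is "side" or "top" or "wrist"; returns a dict with "pixels" (480x640x3 uint8, red, green, blue), "fx", "fy", "cx", "cy" (pixels), "dist_coeffs" ([k1, k2, p1, p2, k3] as OpenCV has them; the pictures are not rectified), "eye" and "rotation" of the camera in the world. Camera axes: x right, y down, z forward; pixel columns grow to the right and rows downward; lengths in m; the calibration is good to about 2 mm. A picture is of the moment at which its call begins. There is no depth.
- r.job_done(): hands the job in; it is judged then, once.
The state is a dict: "clock": time; "joint_pos": joint angles; "joint_velocities": joint speeds; "joint_efforts": joint torques, N m; "tool_pos": TCP position; "tcp_rot": TCP orientation; "wrist_force": force on the tool from outside, world axes, zero at the start; "wrist_torque": the same for the moment, N m; "width": finger opening in m; "grip_force": force on a finger pad.
Only numpy, scipy, OpenCV 4.12 (cv2) and the standard library are available. Lean on these libraries where they do the work, as an engineer would, in place of code of your own. Each camera call takes 0.05 s, during which the arm holds its last target. There are 200 camera calls.

## Working session

There is one attempt and no reset: what is moved stays moved. The work goes in short steps, Python scripts to look and compute and a tool call to move; the robot and the scene stay as the last step left them, time stands still between calls to the robot, and variables do not carry over. Pictures are saved under pics/ and viewed, at most 10 in all, crops included, and the job is handed in when it is done.

Besides the shell and the picture viewer there is one more tool, called after "Call:" as a command line: name --pt "numbers of a row" for each row, then --argument value for the rest. servo_tool: Moves the arm, as the interface text tells. Its arguments: {"type":"object","properties":{"series":{"type":"array"},"force":{"type":"number"}},"required":["series"]}

```bash
mkdir -p pics; cat > h.py <<'E'
import numpy as np, cv2
from bench import r
def cam(n,save=None):
    c=r.read_camera(n)
    if save: cv2.imwrite('pics/'+save,c['pixels'][:,:,::-1])
    return c
def K(c): return np.array([[c['fx'],0,c['cx']],[0,c['fy'],c['cy']],[0,0,1.]])
def ray(c,px):
    p=cv2.undistortPoints(np.array(px,float).reshape(-1,1,2),K(c),np.array(c['dist_coeffs'],float)).reshape(-1,2)
    d=np.c_[p,np.ones(len(p))]@np.array(c['rotation']).T
    return np.array(c['eye']),d
def onz(c,px,z):
    e,d=ray(c,px); return e+d*((z-e[2])/d[:,2:3])
def proj(c,X):
    R=np.array(c['rotation']); e=np.array(c['eye'])
    return cv2.projectPoints(np.array(X,float).reshape(-1,1,3),cv2.Rodrigues(R.T)[0],-R.T@e,K(c),np.array(c['dist_coeffs'],float))[0].reshape(-1,2)
def tri(l):  # list of (cam,pixel)
    A=np.zeros((3,3));b=np.zeros(3)
    for c,p in l:
        e,d=ray(c,[p]); d=d[0]/np.linalg.norm(d[0]); M=np.eye(3)-np.outer(d,d); A+=M;b+=M@e
    return np.linalg.solve(A,b)
E
python3 - <<'E'
from h import *
for n in('top','side','wrist'):
    c=cam(n,n+'0.png'); print(n,np.round(c['eye'],3),np.round(c['rotation'],2).tolist(),c['fx'])
s=r.observe();print(s['clock'],s['tool_pos'],np.round(s['tcp_rot'],3).tolist(),s['width'],r.grip_point_offset)
E
```

```text
top [ 0.283 -0.073  1.35 ] [[0.0, -0.98, 0.2], [-1.0, 0.0, 0.02], [-0.02, -0.2, -0.98]] 620.2649709085659
side [-0.052 -0.789  1.143] [[0.76, -0.5, 0.42], [-0.65, -0.57, 0.51], [-0.01, -0.66, -0.75]] 539.4394848457822
wrist [0.161 0.531 0.383] [[0.42, 0.87, 0.27], [0.91, -0.4, -0.12], [-0.0, 0.29, -0.96]] 379.29603502556887
0.15 [0.22957346 0.49959484 0.23830615] [[-0.909, 0.418, -0.001], [0.418, 0.909, -0.001], [0.0, -0.001, -1.0]] 0.08822869822091674 -0.0187
```

View pics/top0.png

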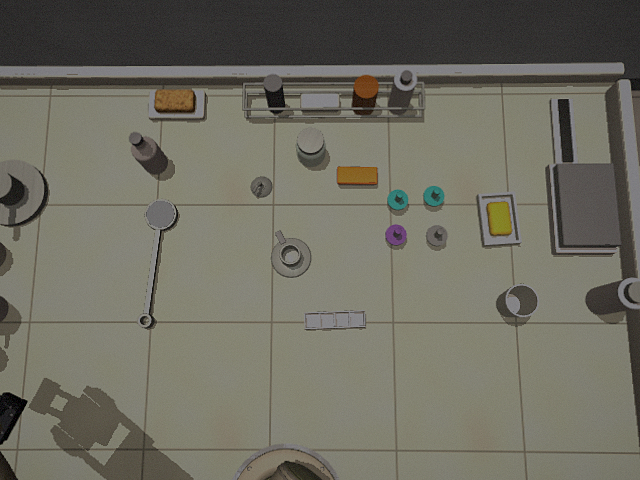

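View pics/side0.png

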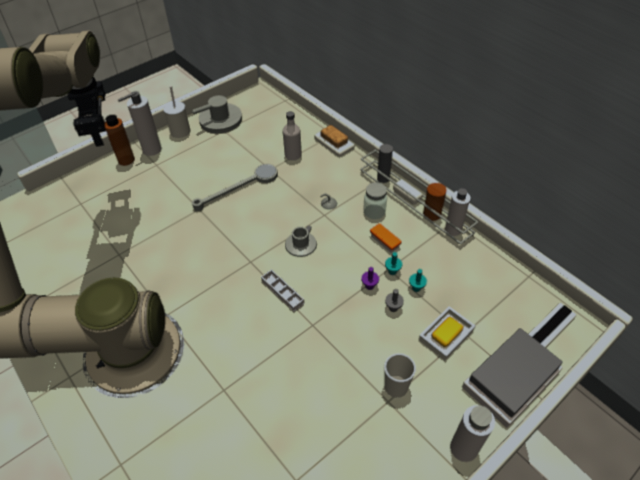

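Top view candidates for the plug: grey (437,236), purple (396,235), turquoise (398,200) and (433,196), and the small chrome hook (261,186). By the description I choose the grey one at (437,236), which is (394,300) in the side view. The base is at top (290,256), the mirror's eye at (146,321) and its head at (161,215). Next I check the choice in a close crop.

```bash
python3 - <<'E'
import cv2,numpy as np
t=cv2.imread('pics/top0.png');s=cv2.imread('pics/side0.png')
def crop(im,x,y,w=32,h=32): return cv2.resize(im[y-h:y+h,x-w:x+w],(260,260),interpolation=cv2.INTER_CUBIC)
m=np.vstack([np.hstack([crop(t,437,236),crop(t,288,256),crop(t,146,321)]),np.hstack([crop(s,394,300),crop(s,301,240),crop(s,198,203)])])
cv2.imwrite('pics/crop1.png',m)
E
```

```text
(no output)
```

View pics/crop1.png

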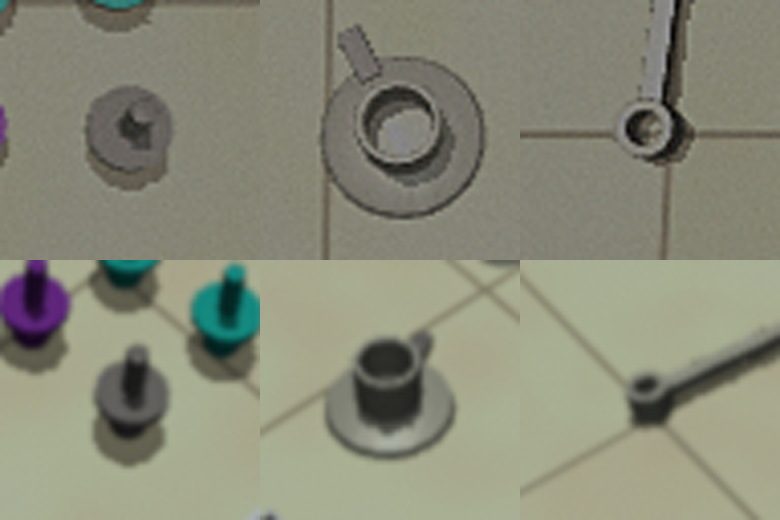

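The crop confirms the grey plug: flange at top (436.5,235.8) and side (394.3,301.2), pin top at (439.5,230.6) and (395.7,290.7). The socket rim is at (290.2,254.5) and (300.3,233.1), the mirror eye at (144.8,320.5) and (197.5,202.3).

```bash
python3 - <<'E'
from h import *
t=cam('top');s=cam('side')
P={'flange':((436.5,235.8),(394.3,301.2)),'pin':((439.5,230.6),(395.7,290.7)),'rim':((290.2,254.5),(300.3,233.1)),'eye':((144.8,320.5),(197.5,202.3)),'head':((161,215),(265.5,173))}
for k,(a,b) in P.items():
    X=tri([(t,a),(s,b)]);print(k,X.round(4),(proj(t,X)-a).round(1),(proj(s,X)-b).round(1))
print('flange z36',onz(t,[(436.5,235.8)],.036),onz(s,[(394.3,301.2)],.036))
print('rim z50',onz(t,[(290.2,254.5)],.05),onz(s,[(300.3,233.1)],.05))
print('eye z26',onz(t,[(144.8,320.5)],.026),onz(s,[(197.5,202.3)],.026))
print('head z18',onz(t,[(161,215)],.018),onz(s,[(265.5,173)],.018))
N={'hook':(261,186),'tray':(335,320),'brush':(357,176),'dish':(499,220),'tumbler':(520,300),'jar':(311,150),'purple':(396,235),'t1':(398,200),'t2':(433,197),'bottle':(140,140),'disp':(5,190)}
for k,a in N.items(): print(k,onz(t,[a],.03).round(3))
print(onz(t,[(280,238)],.011))
E
```

```text
flange [ 0.5556 -0.3222  0.0303] [[ 0.4 -0.6]] [[-0.6  0.2]]
pin [ 0.5576 -0.3207  0.072 ] [[ 0.2 -0.4]] [[-0.4  0.1]]
rim [ 0.5119 -0.0071  0.0475] [[ 0.4 -0.8]] [[-0.7  0.2]]
eye [0.3731 0.3032 0.0227] [[ 0.3 -0.6]] [[-0.5  0.1]]
head [0.6067 0.2841 0.0102] [[ 0.2 -0.3]] [[-0.3  0.1]]
flange z36 [[ 0.5530057  -0.32031009  0.036     ]] [[ 0.55396387 -0.32515225  0.036     ]]
rim z50 [[ 0.50967836 -0.0063013   0.05      ]] [[ 0.51247484 -0.00952924  0.05      ]]
eye z26 [[0.3715332  0.30287052 0.026     ]] [[0.37318991 0.29927929 0.026     ]]
head z18 [[0.60404482 0.28235666 0.018     ]] [[0.60289068 0.27641417 0.018     ]]
hook [[0.667 0.061 0.03 ]]
tray [[ 0.373 -0.101  0.03 ]]
brush [[ 0.689 -0.151  0.03 ]]
dish [[ 0.589 -0.457  0.03 ]]
tumbler [[ 0.416 -0.491  0.03 ]]
jar [[ 0.75 -0.05  0.03]]
purple [[ 0.556 -0.234  0.03 ]]
t1 [[ 0.634 -0.24   0.03 ]]
t2 [[ 0.641 -0.317  0.03 ]]
bottle [[0.774 0.335 0.03 ]]
disp [[0.658 0.627 0.03 ]]
[[0.55338822 0.01854264 0.011     ]]
```

Call:
servo_tool --pt "0.05 -0.64 -0.61 0 0" --pt "0.05 -0.64 -0.61 0 0" --pt "0.05 -0.64 -0.61 0 0" --pt "0.05 -0.64 -0.61 0 0" --pt "0.05 -0.64 -0.61 0 0" --pt "0.05 -0.64 -0.61 0 0" --pt "0.05 -0.64 -0.61 0 0" --pt "0.05 -0.64 -0.61 0 0" --pt "0.05 -0.64 -0.61 0 0" --pt "0.05 -0.64 -0.61 0 0" --pt "0.05 -0.64 -0.61 0 0" --pt "0.05 -0.64 -0.61 0 0"

```text
clock: 1.25
tool_pos: [0.4147, 0.033, 0.2389]
tcp_rot: [[-0.909, 0.418, 0.001], [0.418, 0.909, -0.0], [-0.0, 0.0, -1.0]]
wrist_force: [1.3, 1.4, 0.2]
width: 0.0502
grip_force: 0.0
```

Call:
servo_tool --pt "0.05 -0.276 -0.264 0 0" --pt "0.05 -0.276 -0.264 0 0" --pt "0.05 -0.276 -0.264 0 0" --pt "0.05 -0.276 -0.264 0 0" --pt "0.05 -0.276 -0.264 0 0" --pt "0.05 -0.276 -0.264 0 0" --pt "0.05 -0.276 -0.264 0 0" --pt "0.05 -0.276 -0.264 0 0" --pt "0.05 -0.276 -0.264 0 0" --pt "0.05 -0.276 -0.264 0 0" --pt "0.05 -0.276 -0.264 0 0" --pt "0.05 -0.276 -0.264 0 0"

```text
clock: 2.25
tool_pos: [0.5548, -0.3195, 0.2383]
tcp_rot: [[-0.909, 0.418, -0.001], [0.418, 0.909, 0.001], [0.001, 0.001, -1.0]]
wrist_force: [-0.4, -0.4, -0.0]
width: 0.0504
grip_force: 0.0
```

```bash
python3 - <<'E'
from h import *
c=cam('wrist','w1.png');s=r.observe();print(s['tool_pos'],s['joint_pos'],c['eye'])
for X in [(.555,-.3215,.036),(.557,-.3215,.076)]: print(proj(c,X))
E
```

```text
[ 0.55477393 -0.3187754   0.23882568] [-7.06318326e-01  5.43392094e-01  1.02152661e+00  2.33959043e-04
  1.57730494e+00 -1.84703005e+00] [ 0.4860145  -0.28823253  0.38348635]
[[316.10702359 207.52417658]]
[[316.92535344 219.97633578]]
```

View pics/w1.png

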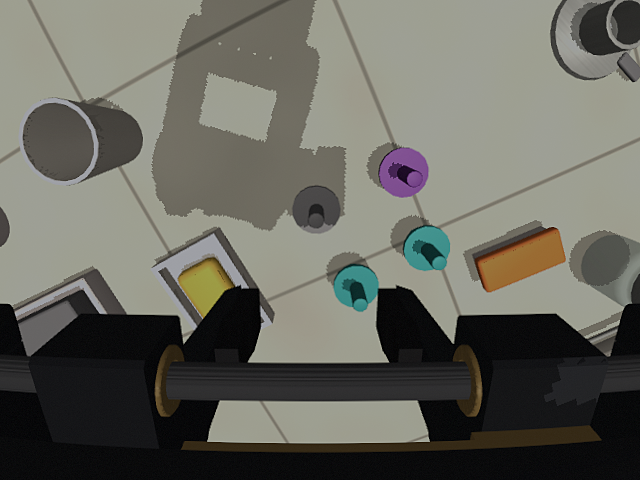

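The wrist view shows the plug's flange at (316.5,209.5) and the pin top at about (316,221). My predictions were (316,207.5) and (317,220), so position and heights agree to about 1–2 mm. I descend part way first.

Call:
servo_tool --pt "0.05 -0.002 -0.002 0.04 0" --pt "0.05 -0.002 -0.002 0.08 0" --pt "0.05 -0.002 -0.002 0.12 0" --pt "0.05 -0.002 -0.002 0.14 0" --pt "0.05 -0.002 -0.002 0.14 0" --pt "0.05 -0.002 -0.002 0.14 0"

```text
clock: 2.8
tool_pos: [0.5561, -0.3214, 0.0996]
tcp_rot: [[-0.909, 0.416, -0.0], [0.416, 0.909, 0.0], [0.0, 0.0, -1.0]]
wrist_force: [0.5, -0.7, 1.0]
width: 0.0504
grip_force: 0.0
```

```bash
python3 - <<'E'
from h import *
c=cam('wrist','w2.png');s=r.observe();print(s['tool_pos'])
for X in [(.556,-.3218,.036),(.556,-.3218,.076)]: print(proj(c,X))
E
```

```text
[ 0.55665566 -0.32211642  0.10093184]
[[317.57311837 257.086493  ]]
[[317.53084073 285.27221955]]
```

View pics/w2.png

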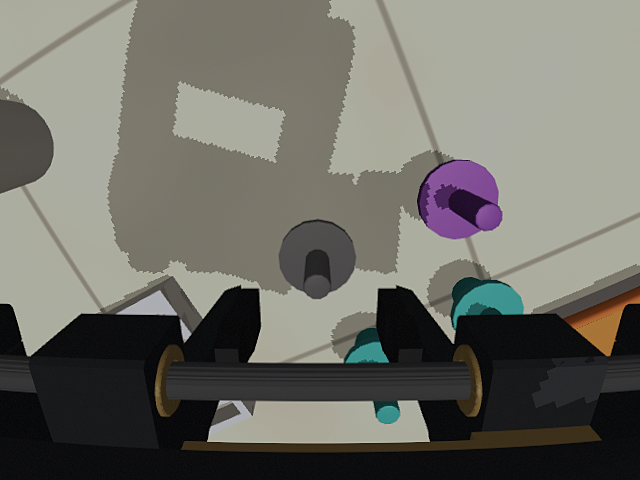

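The flange is at (317,257) and the pin top at (317,287), within 2 px of the prediction. The fingers straddle it, so I descend and grip.

Call:
servo_tool --pt "0.05 0 0 0.03 0" --pt "0.05 0 0 0.055 0" --pt "0.05 0 0 0.058 0" --pt "0.05 0 0 0.058 0" --pt "0.005 0 0 0.058 0" --pt "0.005 0 0 0.058 0" --pt "0.005 0 0 0.058 0" --pt "0.005 0 0 0.058 0" --pt "0.005 0 0 0.058 0" --pt "0.005 0 0 0.058 0" --force 20

```text
clock: 3.68
tool_pos: [0.5561, -0.3227, 0.0411]
tcp_rot: [[-0.909, 0.418, 0.0], [0.418, 0.909, -0.0], [-0.0, -0.0, -1.0]]
wrist_force: [-1.2, -0.1, 2.6]
width: 0.0134
grip_force: 20.0
```

Call:
servo_tool --pt "0.005 0 0 -0.04 0" --pt "0.005 0 0 -0.08 0" --pt "0.005 0 0 -0.12 0" --pt "0.005 0.05 0.08 -0.12 0" --pt "0.005 0.11 0.17 -0.12 0" --pt "0.005 0.172 0.267 -0.12 0" --pt "0.005 0.172 0.267 -0.12 0" --pt "0.005 0.172 0.267 -0.12 0" --pt "0.005 0.172 0.267 -0.12 0" --pt "0.005 0.172 0.267 -0.12 0" --pt "0.005 0.172 0.267 -0.12 0" --pt "0.005 0.172 0.267 -0.12 0"

```text
clock: 4.68
tool_pos: [0.5099, -0.0039, 0.1611]
tcp_rot: [[-0.911, 0.413, -0.001], [0.413, 0.911, 0.001], [0.001, 0.001, -1.0]]
wrist_force: [0.0, -0.2, -0.5]
width: 0.0127
grip_force: 20.0
```

Call:
servo_tool --pt "0.005 0 0 0 0" --pt "0.005 0 0 0 0"

```text
clock: 4.85
tool_pos: [0.5115, -0.0087, 0.1609]
tcp_rot: [[-0.909, 0.418, 0.0], [0.418, 0.909, -0.0], [-0.001, -0.0, -1.0]]
wrist_force: [-0.6, -0.4, -0.7]
width: 0.0133
grip_force: 20.0
```

```bash
python3 - <<'E'
from h import *
c=cam('wrist','w3.png');s=r.observe();print(s['tool_pos'])
for X in [(.511,-.0075,.05),(.511,-.0075,0.01)]: print(proj(c,X))
c=cam('side','s3.png'); 
cv2.imwrite('pics/m3.png',np.hstack([cv2.resize(cv2.imread('pics/w3.png'),(480,360)),cv2.resize(cv2.imread('pics/s3.png')[150:270,250:350],(300,360))]))
E
```

```text
[ 0.51151947 -0.0091587   0.16075697]
[[319.54386089 232.5634066 ]]
[[319.34028823 218.60239316]]
```

View pics/m3.png

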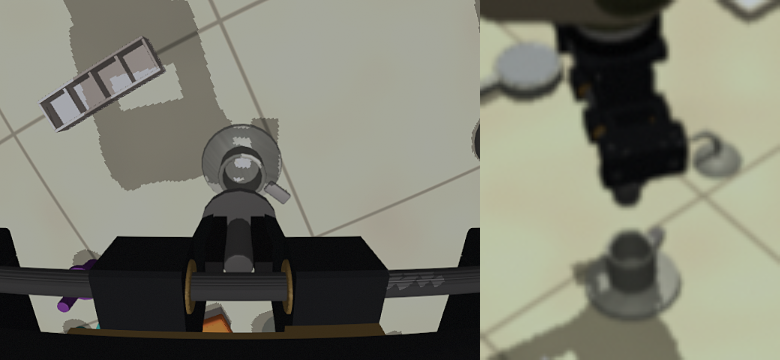

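The wrist view has the plug straight in the fingers, with its flange at (239,205) in the montage. The base foot is at (242,162) and its rim spans x 220–264, so the base sits about 3 px to the right of my prediction. I measure that more exactly.

```bash
python3 - <<'E'
from h import *
im=cv2.imread('pics/w3.png'); v=im[145:275,255:395]
cv2.imwrite('pics/c4.png',cv2.resize(v,None,fx=4.2,fy=4.2,interpolation=cv2.INTER_CUBIC))
t=cv2.imread('pics/top0.png')[224:288,256:320]
cv2.imwrite('pics/c4.png',np.hstack([cv2.resize(v,(420,390),interpolation=cv2.INTER_CUBIC),cv2.resize(t,(380,380),interpolation=cv2.INTER_CUBIC)[:].copy() if 0 else cv2.copyMakeBorder(cv2.resize(t,(380,380),interpolation=cv2.INTER_CUBIC),0,10,0,0,cv2.BORDER_CONSTANT)]))
c=cam('wrist');a=np.linspace(0,2*np.pi,8,endpoint=False)
s=r.observe();p=s['tool_pos'];print(p,'tcp',proj(c,p))
for z,R,n in((.05,.023,'rim'),(.0,.045,'foot')):
    q=proj(c,np.c_[.511+R*np.cos(a),-.0075+R*np.sin(a),0*a+z]);print(n,q.min(0).round(1),q.max(0).round(1))
q=proj(c,np.c_[p[0]+.023*np.cos(a),p[1]+.023*np.sin(a),0*a+p[2]-.006]);print('flange',q.min(0).round(1),q.max(0).round(1))
E
```

```text
[ 0.51145852 -0.00935113  0.1606519 ] tcp [[318.32920754 307.71428501]]
rim [289.3 202.1] [350.7 261.1]
foot [268.3 164. ] [370.  263.1]
flange [268.7 255.2] [366.5 343.7]
```

View pics/c4.png

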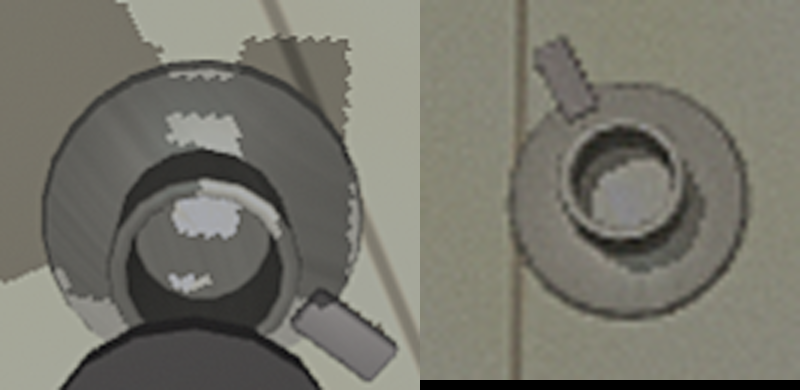

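```bash
python3 - <<'E'
from h import *
c=cam('wrist');p=r.observe()['tool_pos'];R=r.observe()['tcp_rot'];a=np.linspace(0,2*np.pi,360,endpoint=False)
def ext(x,y,z,rad):
    q=proj(c,np.c_[x+rad*np.cos(a),y+rad*np.sin(a),0*a+z]);return np.array([q[:,0].min(),q[:,0].max(),q[:,1].min()])
for x,y in((.511,-.0075),(.512,-.0046),(.5135,-.0055)):
  print('rim 291 355.7 204',ext(x,y,.05,.023).round(1),'foot 269.3 375 165',ext(x,y,.0,.045).round(1), 'tool shift',((np.array([x,y,0])-p)@R).round(4)[:2])
print(p)
E
```

```text
rim 291 355.7 204 [287.6 353.1 200.2] foot 269.3 375 165 [265.7 374.2 160.6] tool shift [0.0011 0.0014]
rim 291 355.7 204 [291.9 357.4 199.7] foot 269.3 375 165 [269.3 377.9 160.2] tool shift [0.0014 0.0045]
rim 291 355.7 204 [291.7 357.1 202.2] foot 269.3 375 165 [269.2 377.6 162.4] tool shift [-0.0004  0.0043]
[ 0.51138635 -0.00924987  0.16061588]
```

Call:
servo_tool --pt "0.005 -0.0015 0.003 0 0" --pt "0.005 -0.0015 0.003 0.03 0" --pt "0.005 -0.0015 0.003 0.05 0" --pt "0.005 -0.0015 0.003 0.06 0" --pt "0.005 -0.0015 0.003 0.068 0" --pt "0.005 -0.0015 0.003 0.076 0" --pt "0.005 -0.0015 0.003 0.083 0" --pt "0.005 -0.0015 0.003 0.083 0" --pt "0.005 -0.0015 0.003 0.083 0"

```text
clock: 5.8
tool_pos: [0.514, -0.0062, 0.0779]
tcp_rot: [[-0.909, 0.418, 0.0], [0.418, 0.909, -0.0], [-0.0, 0.0, -1.0]]
wrist_force: [0.1, 0.2, -0.3]
width: 0.0135
grip_force: 20.0
```

Call:
servo_tool --pt "0.005 0 0 0.004 0" --pt "0.005 0 0 0.008 0" --pt "0.005 0 0 0.011 0" --pt "0.005 0 0 0.014 0" --pt "0.005 0 0 0.016 0" --pt "0.005 0 0 0.016 0" --pt "0.005 0 0 0.016 0"

```text
clock: 6.38
tool_pos: [0.5138, -0.0061, 0.0617]
tcp_rot: [[-0.909, 0.418, -0.0], [0.418, 0.909, 0.0], [0.0, -0.0, -1.0]]
wrist_force: [-0.8, 0.4, -1.0]
width: 0.0134
grip_force: 20.0
```

Call:
servo_tool --pt "0.005 0 0 0.001 0" --pt "0.005 0 0 0.001 0" --pt "0.005 0 0 0.001 0"

```text
clock: 6.63
tool_pos: [0.514, -0.0061, 0.0611]
tcp_rot: [[-0.909, 0.418, 0.001], [0.418, 0.909, -0.0], [-0.001, 0.0, -1.0]]
wrist_force: [-0.6, 0.8, 4.4]
width: 0.0131
grip_force: 20.0
```

Call:
servo_tool --pt "0.04 0 0 0 0" --pt "0.04 0 0 0 0" --pt "0.04 0 0 0 0" --pt "0.04 0 0 0 0" --pt "0.04 0 0 0 0" --pt "0.04 0 0 -0.04 0" --pt "0.04 0 0 -0.08 0" --pt "0.04 0 0 -0.12 0" --pt "0.04 0 0 -0.12 0" --pt "0.04 0 0 -0.12 0" --pt "0.04 0 0 -0.12 0"

```text
clock: 7.55
tool_pos: [0.5134, -0.006, 0.1801]
tcp_rot: [[-0.909, 0.418, -0.001], [0.418, 0.909, 0.0], [0.001, -0.0, -1.0]]
wrist_force: [-0.3, -0.9, 0.1]
width: 0.0399
grip_force: 0.0
```

```bash
python3 - <<'E'
from h import *
c=cam('wrist','w5.png');s=r.observe();print(s['tool_pos'],s['wrist_force'])
a=np.linspace(0,2*np.pi,360,endpoint=False)
for z,R in((.056,.023),(.096,.007)):
    q=proj(c,np.c_[.514+R*np.cos(a),-.0065+R*np.sin(a),0*a+z]);print(z,q.min(0).round(1),q.max(0).round(1))
cv2.imwrite('pics/c5.png',np.hstack([cv2.resize(cv2.imread('pics/w5.png')[140:300,240:400],(400,400),interpolation=cv2.INTER_CUBIC),cv2.resize(cam('side','s5.png')['pixels'][150:270,240:360,::-1],(400,400),interpolation=cv2.INTER_CUBIC)]))
E
```

```text
[ 0.51320885 -0.0060198   0.17947853] [ 0.48781068 -0.73784345 -0.18720253]
0.056 [286.8 199.3] [349.1 259.3]
0.096 [307.  236.6] [329.  257.5]
```

View pics/c5.png

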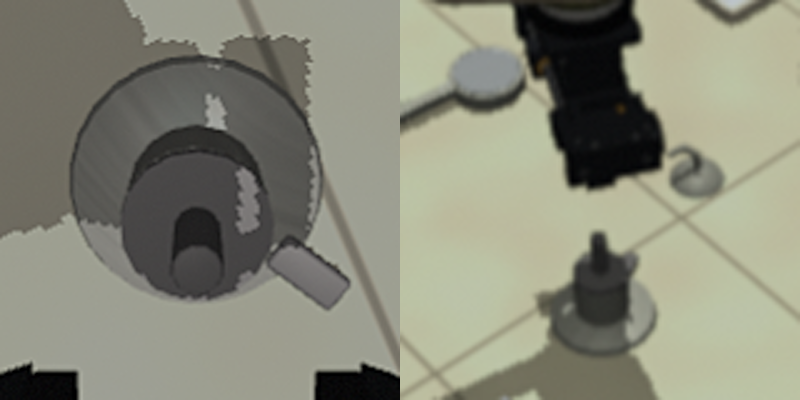

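The plug's flange sits flat on the rim: centre (318.8,·), top edge row 200, as predicted for home. The pin's top is near (318.6,249), it is upright, and the 4.4 N reading marked contact. Pin axis ≈ (0.5145,−0.006). Next I move over the mirror's balance point and turn to its bar.

Call:
servo_tool --pt "0.04 0.02 0.06 -0.02 -0.1" --pt "0.04 0.1 0.277 -0.02 -0.346" --pt "0.04 0.1 0.277 -0.02 -0.346" --pt "0.04 0.1 0.277 -0.02 -0.346" --pt "0.04 0.1 0.277 -0.02 -0.346" --pt "0.04 0.1 0.277 -0.02 -0.346" --pt "0.04 0.1 0.277 -0.02 -0.346" --pt "0.04 0.1 0.277 -0.02 -0.346" --pt "0.04 0.1 0.277 -0.02 -0.346" --pt "0.04 0.1 0.277 -0.02 -0.346" --pt "0.04 0.1 0.277 -0.02 -0.346" --pt "0.04 0.1 0.277 -0.02 -0.346"

```text
clock: 8.65
tool_pos: [0.5388, 0.2858, 0.2005]
tcp_rot: [[-0.996, 0.087, -0.001], [0.087, 0.996, -0.0], [0.001, -0.0, -1.0]]
wrist_force: [-0.1, 0.4, 0.5]
width: 0.04
grip_force: 0.0
```

```bash
python3 - <<'E'
from h import *
c=cam('wrist','w6.png');s=r.observe();print(s['tool_pos'],s['joint_pos'])
print(proj(c,[(.374,.301,.026),(.607,.281,.018),(.540,.287,.02)]))
E
```

```text
[0.5388566  0.28594138 0.2007006 ] [ 2.94072527e-01  5.13800593e-01  1.18541198e+00 -9.08147880e-05
  1.44276227e+00 -1.18996468e+00]
[[319.61964545   2.28328651]
 [319.49800167 282.29823656]
 [319.82166147 212.84511975]]
```

View pics/w6.png

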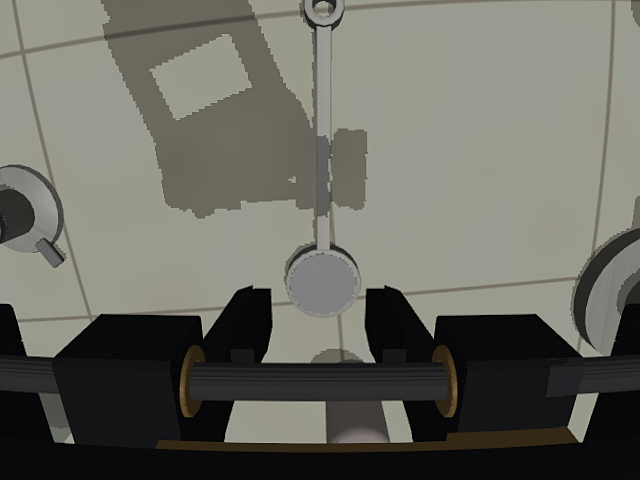

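The wrist view shows the bar vertical at x≈323, eye at (324,8), head at (323,282). The mirror therefore lies about 4 px to the right of prediction.

```bash
python3 - <<'E'
from h import *
c=cam('wrist');s=r.observe();p=s['tool_pos'];R=np.array(s['tcp_rot'])
im=c['pixels'].astype(int)
for y in (60,110,235):
    print(y,[int(im[y,x].sum()) for x in range(308,340)])
e=onz(c,[(324,8)],.026)[0];h=onz(c,[(323,282)],.018)[0]
print(e,h,np.linalg.norm((e-h)[:2])); u=(h-e)[:2];u/=np.linalg.norm(u);print(np.degrees(np.arctan2(u[1],u[0])))
for b in (h[:2]-.069*u,e[:2]+.167*u): print(b,((np.r_[b,0]-p)@R)[:2])
print(c['eye'],R.round(3).tolist())
E
```

```text
60 [445, 446, 447, 452, 460, 423, 279, 246, 280, 422, 457, 452, 451, 449, 449, 452, 454, 456, 456, 456, 458, 463, 370, 422, 455, 449, 449, 449, 449, 449, 449, 450]
110 [444, 444, 444, 447, 461, 417, 284, 254, 298, 427, 455, 449, 449, 445, 448, 450, 456, 456, 457, 455, 459, 448, 363, 403, 457, 449, 449, 449, 448, 449, 449, 449]
235 [449, 446, 448, 451, 461, 405, 283, 294, 308, 398, 453, 440, 442, 448, 449, 449, 451, 451, 450, 456, 455, 370, 301, 363, 327, 334, 378, 438, 458, 451, 451, 453]
[0.37843479 0.30413445 0.026     ] [0.60717113 0.28444978 0.018     ] 0.22958178617983757
-4.9186605318005725
[0.53842522 0.29036594] [0.00081153 0.0042257 ]
[0.5448198  0.28981563] [-0.00560668  0.00423048]
[0.46337943 0.29223095 0.34585146] [[-0.996, 0.086, -0.0], [0.086, 0.996, -0.0], [0.0, -0.0, -1.0]]
```

Call:
servo_tool --pt "0.04 -0.002 0.004 0.04 0" --pt "0.04 -0.002 0.004 0.08 0" --pt "0.04 -0.002 0.004 0.12 0" --pt "0.04 -0.002 0.004 0.15 0" --pt "0.04 -0.002 0.004 0.17 0" --pt "0.04 -0.002 0.004 0.18 0" --pt "0.04 -0.002 0.004 0.18 0" --pt "0.04 -0.002 0.004 0.18 0"

```text
clock: 9.42
tool_pos: [0.5415, 0.2909, 0.0216]
tcp_rot: [[-0.996, 0.085, 0.001], [0.085, 0.996, 0.0], [-0.001, 0.0, -1.0]]
wrist_force: [-0.4, -0.8, -0.6]
width: 0.0402
grip_force: 0.0
```

Call:
servo_tool --pt "0.04 0 0 0.005 0" --pt "0.04 0 0 0.01 0" --pt "0.04 0 0 0.015 0" --pt "0.04 0 0 0.016 0" --pt "0.04 0 0 0.016 0"

```text
clock: 9.83
tool_pos: [0.5408, 0.2911, 0.0045]
tcp_rot: [[-0.996, 0.085, -0.0], [0.085, 0.996, -0.0], [0.0, -0.0, -1.0]]
wrist_force: [0.1, -0.4, 0.2]
width: 0.0402
grip_force: 0.0
```

Call:
servo_tool --pt "0.004 0 0 0 0" --pt "0.004 0 0 0 0" --pt "0.004 0 0 0 0" --pt "0.004 0 0 0 0" --pt "0.004 0 0 0 0" --pt "0.004 0 0 0 0" --pt "0.004 0 0 0 0" --force 45

```text
clock: 10.42
tool_pos: [0.541, 0.291, 0.0049]
tcp_rot: [[-0.996, 0.085, 0.0], [0.085, 0.996, -0.0], [-0.0, -0.0, -1.0]]
wrist_force: [-0.4, -1.0, 1.7]
width: 0.0114
grip_force: 45.0
```

Call:
servo_tool --pt "0.004 0 0 -0.01 0" --pt "0.004 0 0 -0.02 0" --pt "0.004 0 0 -0.03 0" --pt "0.004 0 0 -0.04 0" --pt "0.004 0 0 -0.05 0" --pt "0.004 0 0 -0.06 0" --pt "0.004 0 0 -0.06 0" --pt "0.004 0 0 -0.06 0" --pt "0.004 0 0 -0.06 0" --pt "0.004 0 0 -0.06 0"

```text
clock: 11.25
tool_pos: [0.5406, 0.291, 0.0641]
tcp_rot: [[-0.996, 0.085, -0.001], [0.085, 0.996, -0.0], [0.001, -0.0, -1.0]]
wrist_force: [-0.1, -0.2, -5.3]
width: 0.0111
grip_force: 45.0
```

```bash
python3 - <<'E'
from h import *
c=cam('wrist','w7.png');s=r.observe();p=s['tool_pos'];print(p,s['wrist_force'],s['wrist_torque'],s['grip_force'],s['width'])
e,h=.541-.167*.9963,.291+.167*.0855
print('lvl pred eye',proj(c,[(p[0]-.1664,p[1]+.0143,p[2]-.0045+.026)]))
cv2.imwrite('pics/c7.png',np.hstack([cv2.resize(cv2.imread('pics/w7.png'),(430,330)),cv2.resize(cam('side','s7.png')['pixels'][110:242,150:298,::-1],(370,330),interpolation=cv2.INTER_CUBIC)]))
E
```

```text
[0.5406661  0.2910486  0.06409549] [ 0.68434382 -0.33940334 -5.92983495] [-0.0122075   0.03434532  0.03698066] 44.99594807624817 0.011069944385940859
lvl pred eye [[ 319.73694837 -197.46970233]]
```

View pics/c7.png

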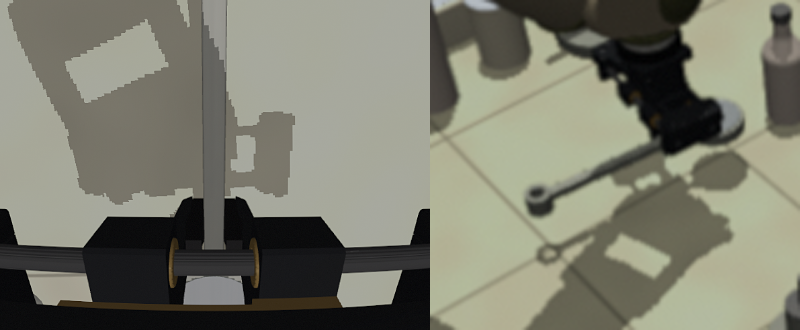

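The side crop shows the mirror off the floor and close to level, eye at side pixel (194,187); the wrist reads 5–6 N of weight with little moment. I'll lift it clear first, then carry and turn it slowly so the eye ends over the pin at (0.5145,−0.006).

Call:
servo_tool --pt "0.004 0 0 -0.01 0" --pt "0.004 0 0 -0.025 0" --pt "0.004 0 0 -0.04 0" --pt "0.004 0 0 -0.055 0" --pt "0.004 0 0 -0.07 0" --pt "0.004 0 0 -0.078 0" --pt "0.004 -0.002 -0.003 -0.078 -0.02" --pt "0.004 -0.006 -0.01 -0.078 -0.05" --pt "0.004 -0.012 -0.02 -0.078 -0.1" --pt "0.004 -0.02 -0.032 -0.078 -0.16" --pt "0.004 -0.028 -0.044 -0.078 -0.22" --pt "0.004 -0.036 -0.056 -0.078 -0.28"

```text
clock: 12.35
tool_pos: [0.5722, 0.2317, 0.1428]
tcp_rot: [[-0.98, -0.197, -0.0], [-0.197, 0.98, -0.0], [0.0, 0.0, -1.0]]
wrist_force: [0.0, -0.3, -6.0]
width: 0.0114
grip_force: 45.0
```

```bash
python3 - <<'E'
from h import *
s=r.observe();p=s['tool_pos'];R=np.array(s['tcp_rot'])
a=np.radians(45);d=-np.array([np.cos(a),np.sin(a)]);T=np.array([.5145,-.006])-.168*d
print(p,T,(np.r_[T,.132]-p)@R,'turn',-(np.arctan2(d[1],d[0])-np.arctan2(R[1,0],R[0,0])),s['joint_pos'][5],s['wrist_torque'],s['width'])
E
```

```text
[0.57219906 0.23173079 0.14280403] [0.63329394 0.11279394] [-0.03646585 -0.12864364  0.01078614] turn -0.5870540333697534 -1.575853012046249 [ 0.08104199  0.02441688 -0.00935605] 0.011421853305657847
```

Call:
servo_tool --pt "0.004 -0.003 -0.011 0 -0.05" --pt "0.004 -0.006 -0.022 0 -0.11" --pt "0.004 -0.01 -0.035 0 -0.17" --pt "0.004 -0.014 -0.048 0 -0.23" --pt "0.004 -0.018 -0.062 0 -0.29" --pt "0.004 -0.022 -0.076 0 -0.35" --pt "0.004 -0.026 -0.09 0 -0.41" --pt "0.004 -0.029 -0.104 0 -0.47" --pt "0.004 -0.032 -0.114 0 -0.52" --pt "0.004 -0.034 -0.122 0 -0.56" --pt "0.004 -0.036 -0.127 0 -0.58" --pt "0.004 -0.0365 -0.1285 0 -0.587"

```text
clock: 13.35
tool_pos: [0.6331, 0.1124, 0.1426]
tcp_rot: [[-0.709, -0.705, -0.0], [-0.705, 0.709, -0.0], [0.0, 0.0, -1.0]]
wrist_force: [-0.1, 0.3, -5.8]
width: 0.0115
grip_force: 45.0
```

Call:
servo_tool --pt "0.004 0 0 0 0" --pt "0.004 0 0 0 0" --pt "0.004 0 0 0.003 0" --pt "0.004 0 0 0.006 0" --pt "0.004 0 0 0.009 0" --pt "0.004 0 0 0.011 0" --pt "0.004 0 0 0.011 0" --pt "0.004 0 0 0.011 0"

```text
clock: 14.02
tool_pos: [0.6327, 0.1134, 0.1316]
tcp_rot: [[-0.709, -0.705, -0.0], [-0.705, 0.709, 0.0], [0.0, 0.0, -1.0]]
wrist_force: [-0.1, 0.4, -4.1]
width: 0.0115
grip_force: 45.0
```

```bash
python3 - <<'E'
from h import *
s=r.observe();p=s['tool_pos'];R=np.array(s['tcp_rot']);print(p,s['wrist_force'],s['wrist_torque'])
E0=p+.168*R[:,0];E0[2]=p[2]-.0046+.026;print('exp eye top',E0)
for n in('top','side'):
    c=cam(n,n+'8.png');o=cv2.imread(f'pics/{n}0.png').astype(int);i=c['pixels'][:,:,::-1].astype(int)
    q=proj(c,E0)[0];pin=proj(c,(.5145,-.006,.096))[0];print(n,'pred eye',q.round(1),'pred pin',pin.round(1))
    x,y=q.round().astype(int)
    for yy in range(y-13,y+14): print(yy,' '.join('%3d'%(i[yy,xx].sum()//3) for xx in range(x-15,x+16)))
E
```

```text
[0.63274674 0.11338185 0.1315618 ] [-0.10523072  0.37380022 -4.05832238] [ 0.1199742   0.03969284 -0.07258484]
exp eye top [ 0.51357341 -0.00503148  0.1529618 ]
top pred eye [287.  243.5] pred pin [289.  248.3]
231  92  90  85  88  92  72  55  64  55  94  97  98  96  98  97  98  93  96  97  99  94  98  96  95  89 138 144 141 142 140 142
232  88  89  87  87  87  81  65  72  63  60  94 101  97  95  98  93  97  97  96  94  95  98  96  93  96 137 138 143 139 143 140
233  88  90  91  91  91  91  75  71  67  56  95 101  97  98  99  95  96  98  95  97  98  96  95  92 141 144 143 138 143 144 144
234  84  90  96  90  85  87  94  75  69  67  64  95  96  97  91  98  99  96  95  95 100  98  93  87 140 141 138 141 139 139 142
235  63  84  93  93  91  89  94  88  80  68  62  93 100  96  97  97  96  95  98  94  98  97  95  89 141 142 141 143 139 141 140
236  60  68  87  90  93  94  90  92  88 102  75  66  97  98  93 100  97  97 101 101 100  96  96  95 139 145 142 139 141 143 142
237  74  53  64  89  87  95  93  89  82 153 115  93 110 111 117 120 108  80  92  96  97  96  94 141 147 144 139 143 138 1
[... 5373 characters left out ...]
  45  45  42  44  61  88  98  98  98  99  98  99  99  99 100
214  98  99  98  99  99 100  99 101  98  83  60  48  44  45  45  46  46  44  48  57  74  94  99  98  99  98  98  99  99  98  98
215  98  98  99  99  99 100 100 101 101  95  82  65  55  51  50  49  50  55  68  81  90  97  99  98  99  99  99  99  99  99  99
216  98  98  99  98  99  98 100 100 100  99  96  87  80  73  72  68  73  80  88  96  98  99  98 100  98  99  98  99  99  99  99
217  98  98  99  99  99  99  99  99 100 100 100  98  96  92  92  90  93  96  98  99  99  99  99  99  99  99 100  99  99  99  99
218  97  97  98  97  99  98  99  99  99  99 101 100 100  99  97  95  95  96  98  99  99  99 100  99  99  99  98  99  99  99  99
```

```bash
python3 - <<'E'
from h import *
t=cam('top');s=cam('side')
e=tri([(t,(286.3,244.4)),(s,(297.3,205.7))]);m=tri([(t,(290.2,254.5)),(s,(300.3,233.1))])
o=r.observe();print(e,m,'eye-rim',e-m,'correction tool',((m-e)*[1,1,0])@np.array(o['tcp_rot']),o['joint_velocities'],o['wrist_torque'],o['grip_force'])
# head height check against same cameras: floor->level from eye z
E
```

```text
[ 0.51257409 -0.00379662  0.151294  ] [ 0.51188566 -0.00705656  0.04753136] eye-rim [0.00068843 0.00325993 0.10376264] correction tool [ 2.78603443e-03 -1.82732268e-03 -2.98673101e-07] [-0.00193699  0.00018938  0.00147132  0.00021158 -0.00177667 -0.00135181] [0.05719793 0.03034162 0.00530272] 44.995912313461304
```

The eye is about 3 mm off the socket axis, with its underside 78 mm above the rim (32 mm over the pin). Its height matches a level bar. I make a small correction, then settle.

Call:
servo_tool --pt "0.004 0.001 -0.001 0 0" --pt "0.004 0.002 -0.0015 0 0" --pt "0.004 0.002 -0.0015 0 0" --pt "0.004 0.002 -0.0015 0 0" --pt "0.004 0.002 -0.0015 0 0" --pt "0.004 0.002 -0.0015 0 0"

```text
clock: 14.72
tool_pos: [0.6325, 0.1108, 0.1318]
tcp_rot: [[-0.709, -0.705, 0.0], [-0.705, 0.709, -0.0], [-0.0, -0.0, -1.0]]
wrist_force: [-0.2, -0.8, -6.4]
width: 0.0116
grip_force: 45.0
```

```bash
python3 - <<'E'
from h import *
o=r.observe();print(o['tool_pos'],o['wrist_force'],o['grip_force'],o['width'],o['clock'])
print(r.job_done())
E
```

```text
[0.63246704 0.11084965 0.1317647 ] [-0.18355358 -0.79904545 -6.35286298] 44.995951652526855 0.011565719448790085 14.7167
the job is handed in; nothing more can be done
None
```

I handed the job in at 14.7 s, verdict not reported: the plug is seated and released in the socket, and the mirror is held level near its balance point, with its eye about 3 cm above the pin and measured within about 3 mm of the socket axis before a last small correction.

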